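# Pose the fossil and hold the light box open

### The arm

A 6-joint arm with a two-finger parallel gripper is mounted at the origin on the work surface. World frame = base frame: x ahead of the robot, y to its left, z up, the work surface at z = 0. Lengths are in m, angles in rad, forces in N, time in s.
With the tool pointing down it reaches from about 0.25 to 0.8 m from the base axis. Payload 3.9 kg.
Tool frame: the origin (TCP) lies at the very end of the fingers, on their centre line; the grasp point (between the pads) lies 19 mm behind it; z points along the fingers, y is the direction in which the jaws open and shut (so a half turn about z gives the same grasp; the last joint's range is limited). The gripper opens to 85 mm and grips with 20 to 120 N. Pads are 22 mm wide; open, the fingers measure 114 mm over their backs; the gripper's body (76 mm by 85 mm) begins 54 mm behind the grasp point. The pads swing forward as they close: fully open they stand 13 mm farther back than shut.
Start: joints at [1.317, 0.26, -0.138, 1.173, 0, 1.571], TCP at [0.132, 0.508, 0.231] pointing down, gripper open.
Joint ranges: [-2.78, 2.78], [-0.83, 1.72], [-1.28, 1.37], [-1.9, 2.12], [-1.57, 1.48], [-3.14, 3.14]. Speed limits (rad/s): [2.57, 2.57, 3.14, 3.14, 3.14, 3.14].

### API

Orientations are given as a rotation vector (axis times angle).
In Python, from cell import observe, capture, job_done, search_frame, regions_of, pinpoint gives the robot as it stands.
- The arm moves only by the tool drive_tool, never from a script. Its argument "moves" is a list of rows, each an object with "translation": the shift along the tool's x, y, z in cm, a list of three; "rot": the turn, a rotation vector about the tool's x, y, z in rad, a list of three. A call has 1 to 20 rows; each row shifts and turns the commanded pose from where the row before left it, along the tool's axes as they then stand; what a row does not reach is not made up. A row lasts 1/10 s, in which the tool goes at most 50 mm and 8.59 degrees, less where a joint would pass 70% of its speed; a pose out of reach is approached as far as the arm can. A call is refused whole if a number of a shift passes 5 or a number of a turn 0.15, either way. A call with a gripper value outside its range is refused whole. "fingers" is the opening, from -1 (shut) to 1 (fully open), set as the call begins (left out, the last holds). The fingers move at their own pace and stop on an object; "force" is the grip in N (left out, the last holds). Time passes only in rows, so rows that do not move let the fingers close. It gives the time, the measured TCP pose, the force and the opening at its end, in the units of the state.
- observe(): the state, without advancing time (a new reading comes with each control period).
- capture(name): name is "scene" or "top" or "wrist"; returns a dict with "image" (480x640x3 uint8, red, green, blue), "z_map" (480x640 float32, m along the optical axis (not along the pixel's ray), 0 where there is no reading), "mtx" (3x3 intrinsics, pixels), "k1" (the pictures are not rectified: a ray, as slopes to the right and down, at radius r is drawn at 1 + k1 r^2 times it, then the intrinsics apply), "R" (3x3) and "t" (3): a world point X has camera coordinates R X + t. Camera axes: x right, y down, z forward; pixel columns grow to the right and rows downward; lengths in m; the calibration is good to about 2 mm. A picture is of the moment at which its call begins.
- job_done(): hands the job in, once; it reports no verdict.
Trained networks look in a picture, given as the dict that the camera call returned (one of the last four; its "shot" number tells which), for a name from the list of things; names that differ only in an ending like _2 or _b are one class to them, and where a whole thing is asked for, a point or a joint stands for the part that bears it (a point fixed in the world has none). Each returns a list of dicts, best first, with "score" (0 to 1); they miss things now and then, are a little off and sometimes report something else, mostly with a low value. They report only what shows in the picture. A call takes as long as a camera call. They do not tell look-alikes from the thing itself.
- search_frame(picture, thing): "point" ([column, row] in pixels, amid what is visible of it).
- regions_of(picture, thing): "region" (480x640 bool, what is visible of it) and "point" ([column, row] in pixels, amid what is visible of it).
- pinpoint(picture, thing): "point" ([column, row] in pixels: a listed point, or the origin of a listed thing).
The state is a dict: "time": time; "q": joint angles; "qd": joint speeds; "tau": joint torques, N m; "tcp_pos": TCP position; "ee_rot": TCP orientation; "contact_force": force on the tool from outside, world axes, zero at the start; "torque": the same for the moment, N m; "width": finger opening in m.
Only numpy, scipy, OpenCV 4.12 (cv2) and the standard library are available. Lean on these libraries where they do the work, as an engineer would, in place of code of your own. Each camera call takes 0.05 s, during which the arm holds its last target. There are 200 camera calls.

### The job

Get the fossil ready for its photograph: set the rectangular fossil slab gently on the crown of the domed rubber rest so that it balances there level and by itself, spiral side up. Then lift the light box's lid to 50 degrees open (give or take 5) and finish while still holding it there with the gripper, because it falls shut when let go. Leave everything else on the table where it is.

Things in the scene. Friction and masses are not known exactly. Their poses are not given: they have to be found in the camera images.
- slab: fossil slab: tan sandstone block 64 x 40 x 20 mm (its own x, y, z) with a thin dark spiral standing 2 mm proud of its top face; about 0.13 kg; origin at the centre of its underside, z up; lies flat on the table at the start, loose, any yaw
- slab_center (a point): the middle of the fossil slab, 10 mm above its underside
- rest: domed rest: black rubber mushroom on a foot, fixed to the table; foot 92 mm across and 6 mm high, stem 60 mm across, above it a dome 72 mm across with its rim at about 33 mm and its crown at 45 mm (radius of curvature 60 mm, convex upward); origin at the centre of its underside; stands to the left or right of the light box, the slab on the other side
- rest_crown (a point): the highest point of the dome, 45 mm above the table; a flat thing centred here rests level, one set off centre tips about 1 degree per mm
- lightbox: light box, fixed to the table: grey box 180 x 180 mm, 60 mm high, white lamp panel within; origin at the centre of its underside, its x axis points to the hinged side (away from the robot), yaw up to 0.3 rad either way
- lid (a joint): the light box's lid angle in rad: 0 shut (at the start), grows as its robot-side edge rises, stop at 1.4; 50 degrees is 0.873. Grey plate 180 x 180 x 8 mm, 0.25 to 0.45 kg, no stay or spring, falls shut from every angle
- lid_hinge (a point): middle of the lid's hinge line, at the far (+x) top edge of the box, 60.5 mm above the table; its axes turn with the lid and equal the light box's axes when shut; the lid opens by turning about its +y axis; the lid plate runs from here along its -x
- lid_handle (a point): middle of the lid's handle: a round steel bar 12 mm thick, 90 mm long along the hinge's y, bridge-shaped on two legs, its axis 40 mm above the lid's upper face (48 mm above the hinge) and 155 mm from the hinge, so near the robot-side edge; axes as lid_hinge
- dish_star: bystander: clear round dish, 90 mm across, 16 mm high, with a small starfish; origin under its centre
- dish_slides: bystander: clear round dish, 90 mm across, 16 mm high, with two white slides; origin under its centre
- amber_bottle: bystander: amber bottle, 48 mm across, 90 mm high; origin under its centre
- jar: bystander: glass jar with black cap, 64 mm across, 65 mm high; origin under its centre
- cast: bystander: round white plaster cast, 64 mm across, 18 mm high, on the robot's side of the light box; origin under its centre
- card_box: bystander: cardboard box 90 x 60 x 35 mm; origin under its centre
- brush: bystander: small brush lying on the table
Things that resemble listed ones, but are neither listed nor needed, are in the scene too. What is meant by the slab is not purple or turquoise, and is the larger of those in its own colour.

How it is judged:
By the outcome, as a careful person would: the job done as asked, in the order asked, and still so for the second after the job is handed in, while the arm keeps its last pose, push and grip.
It also fails if it takes over 54 s, if anything falls off the work surface, if the arm or the gripper's body presses on something with over 40 N, if the wrist force passes 120 N, or if a joint passes its speed limit or range.

## Working session

There is one attempt and no reset: what is moved stays moved. The work goes in short steps, Python scripts to look and compute and a tool call to move; the robot and the scene stay as the last step left them, time stands still between calls to the robot, and variables do not carry over. Pictures are saved under pics/ and viewed, about 8 in all and at most 12, crops included, and the job is handed in when it is done.

Besides the shell and the picture viewer there is one more tool, called after "Call:" as name([rows], argument=value, ...), one row to a line, values as JSON. drive_tool: Moves the arm, as the interface text tells. Its arguments: {"type":"object","properties":{"moves":{"type":"array"},"fingers":{"type":"number"},"force":{"type":"number"}},"required":["moves"]}

```bash
mkdir -p pics; ls; cat > h.py <<'E'
import numpy as np, cv2
from scipy.spatial.transform import Rotation as Ro
from cell import *
np.set_printoptions(precision=4,suppress=True)
def ray(p,uv):
    m=p["mtx"]; d=np.array([(uv[0]-m[0,2])/m[0,0],(uv[1]-m[1,2])/m[1,1]]); s=d.copy()
    for _ in range(20): s=d/(1+p["k1"]*(s@s))
    return s
def world(p,uv,z=None):
    """pixel -> world by depth, or by plane height z"""
    s=np.append(ray(p,uv),1); R=np.array(p["R"]); t=np.array(p["t"]); c=-R.T@t; d=R.T@s
    if z is None:
        k=p["z_map"][int(round(uv[1])),int(round(uv[0]))]
    else: k=(z-c[2])/d[2]
    return c+k*d
def cloud(p,mask):
    r,c=np.nonzero(mask&(p["z_map"]>0)); return np.array([world(p,(a,b)) for a,b in zip(c,r)])
def save(p,n): cv2.imwrite("pics/"+n,p["image"][:,:,::-1])
E
python3 - <<'E'
from h import *
for n in("scene","top"):
    p=capture(n); save(p,n+"0.png")
    print(n,-np.array(p["R"]).T@p["t"])
    for th in["slab","rest","lightbox","cast","dish_star","dish_slides","amber_bottle","jar","card_box","brush"]:
        for d in search_frame(p,th)[:4]: print(th,round(d["score"],2),np.round(d["point"]),world(p,d["point"]))
    for th in["slab","slab_center","rest_crown","lid_hinge","lid_handle","lightbox"]:
        for d in pinpoint(p,th)[:4]: print("pin",th,round(d["score"],2),np.round(d["point"],1),world(p,d["point"]))
print(observe())
E
```

```text
pics
scene [ 1.3979 -0.3316  1.1488]
slab 0.67 [412. 203.] [0.4051 0.3134 0.0247]
slab 0.66 [440. 227.] [0.5149 0.3598 0.0108]
slab 0.65 [405. 225.] [0.4831 0.2528 0.0252]
slab 0.5 [425. 248.] [0.5794 0.2743 0.017 ]
rest 0.59 [216. 260.] [ 0.4477 -0.3069  0.0452]
lightbox 0.94 [349. 268.] [0.6135 0.0213 0.0684]
cast 0.82 [327. 225.] [0.4016 0.0357 0.0177]
cast 0.36 [486. 262.] [0.6887 0.4129 0.0225]
dish_star 0.97 [438. 289.] [0.7142 0.247  0.0034]
dish_slides 0.73 [344. 260.] [0.583  0.019  0.0682]
amber_bottle 0.98 [161. 298.] [ 0.5437 -0.4682  0.0624]
jar 0.59 [465. 213.] [0.5199 0.432  0.0529]
card_box 0.63 [170. 340.] [ 0.6572 -0.4694  0.0368]
brush 0.76 [487. 261.] [0.6833 0.4196 0.0189]
brush 0.56 [327. 224.] [0.4019 0.0368 0.0245]
pin slab 0.62 [411.5 204.4] [0.4062 0.3136 0.0199]
pin slab 0.56 [439.8 226.7] [0.5136 0.3583 0.0114]
pin slab 0.49 [404.  228.8] [0.4951 0.2451 0.023 ]
pin slab 0.42 [424.1 253.5] [0.5963 0.2625 0.0158]
pin slab_center 0.82 [403.8 227.7] [0.496  0.2432 0.0294]
pin slab_center 0.63 [424.2 248.5] [0.5823 0.2691 0.0199]
pin slab_center 0.63 [408.7 201
[... 1802 characters left out ...]
206.1] [ 0.6353 -0.4528  0.0359]
pin lid_hinge 0.8 [290.1 187.3] [0.6764 0.042  0.0638]
pin lid_handle 0.96 [301.  254.5] [0.5169 0.0185 0.1114]
pin lightbox 0.63 [300.4 253.1] [0.5196 0.0197 0.1131]
pin lightbox 0.58 [298.2 234.7] [0.567  0.0247 0.0702]
{'time': 1.7, 'q': array([ 1.317 ,  0.26  , -0.1381,  1.1727, -0.    ,  1.5708]), 'qd': array([-0.0013, -0.0002,  0.0008, -0.0002,  0.0005, -0.0002]), 'tau': array([ -0.0022, -40.5602,  25.423 ,   0.0011,  -0.0001,   0.    ]), 'tcp_pos': array([0.1318, 0.5082, 0.2313]), 'ee_rot': array([ 0.3976,  3.1163, -0.    ]), 'contact_force': array([-0.1249,  0.0599, -0.1348]), 'torque': array([ 0.0029,  0.0053, -0.0333]), 'width': 0.08523684848819672}
```

View pics/top0.png

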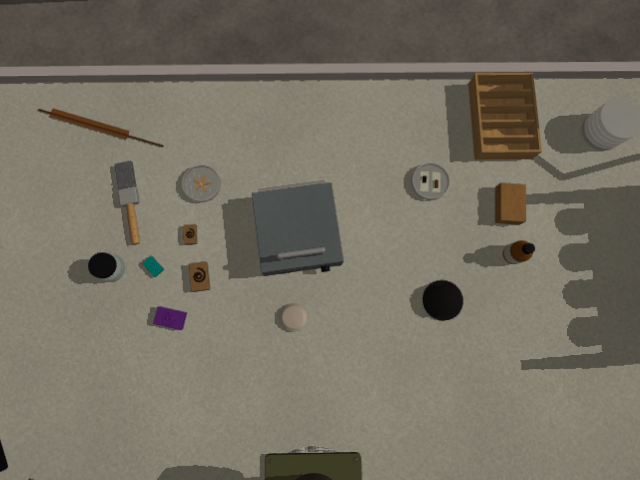

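View pics/scene0.png

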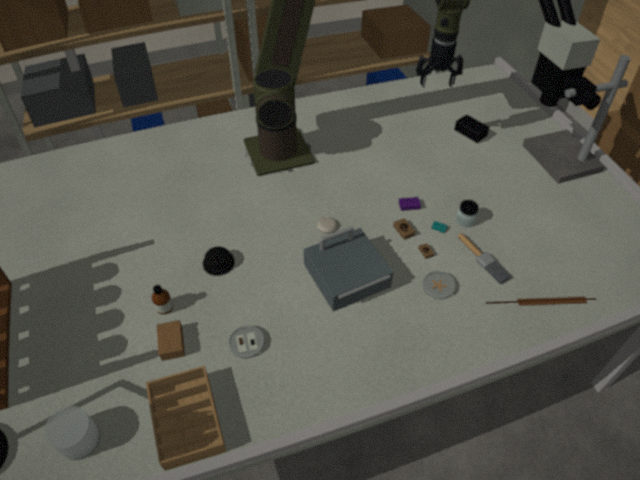

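The top view shows the brown slab at about (199,276), with a smaller look-alike at (190,234). The rest is at (443,300), the handle at (301,254) and the cast at (293,317). I'll measure these more closely now.

```bash
python3 - <<'E'
from h import *
p=capture("top")
z=p["z_map"]
def box(u0,u1,v0,v1):
    m=np.zeros(z.shape,bool); m[v0:v1,u0:u1]=1; return m
im=p["image"].astype(int)
b=box(180,220,255,300)
# slab by colour saturation
sat=(im[:,:,0]-im[:,:,2])
print(im[276,192],im[276,225],im[285,199])
m=b&(sat>30); print(m.sum())
r,c=np.nonzero(m); W=np.array([world(p,(a,q),.02)[:2] for a,q in zip(c,r)])
rc=cv2.minAreaRect((W*1000).astype(np.float32)); print("slab rect",rc, W.mean(0))
C=cloud(p,b); t=C[C[:,2]>.014]; print("depth slab",len(t),t.mean(0),cv2.minAreaRect((t[:,:2]*1000).astype(np.float32)),np.median(t[:,2]))
for d in regions_of(p,"slab")[:4]:
    g=d["region"]; 
    if b[int(d["point"][1]),int(d["point"][0])]:
        r,c=np.nonzero(g); W=np.array([world(p,(a,q),.02)[:2] for a,q in zip(c,r)])
        print("reg",d["score"],cv2.minAreaRect((W*1000).astype(np.float32)),W.mean(0))
# rest
C=cloud(p,box(415,475,272,330)); t=C[C[:,2]>.028]
x0,y0,z0=t.mean(0)
# sphere fit
A=np.c_[2*t,np.ones(len(t))]; 
from scipy.optimize import least_squares
s=least_squares(lambda q:np.linalg.norm(t-[q[0],q[1],q[2]],axis=1)-.06,[x0,y0,-.015],loss="soft_l1",f_scale=.002); print("rest",x0,y0,s.x,cv2.minEnclosingCircle((t[:,:2]*1000).astype(np.float32)))
m=box(415,475,272,330)&(im.sum(2)<90); r,c=np.nonzero(m); W=np.array([world(p,(a,q),.035)[:2] for a,q in zip(c,r)]); print("dark",W.mean(0),cv2.minEnclosingCircle((W*1000).astype(np.float32)))
# handle
C=cloud(p,box(240,360,170,290)); t=C[C[:,2]>.095]; print("handle",len(t),t.mean(0),cv2.minAreaRect((t[:,:2]*1000).astype(np.float32)),t[:,2].max())
t=C[(C[:,2]>.060)&(C[:,2]<.08)]; print("lid",t.mean(0),cv2.minAreaRect((t[:,:2]*1000).astype(np.float32)),np.median(t[:,2]))
# heights en route
C=cloud(p,box(150,520,150,340)); print("max z",C[:,2].max())
E
```

```text
[91 67 38] [135 130 114] [103  74  45]
489
slab rect ((484.9742736816406, 248.95431518554688), (64.72023010253906, 43.232547760009766), 7.194848537445068) [0.4845 0.2489]
depth slab 512 [0.4854 0.2498 0.0198] ((485.9585266113281, 250.57656860351562), (64.51248168945312, 40.46699905395508), 6.979000091552734) 0.019878836773281283
rest 0.42607099423105815 -0.2995255468708819 [ 0.4266 -0.3019 -0.0154] ((426.98748779296875, -301.2898254394531), 36.24287033081055)
dark [ 0.4237 -0.2909] ((423.5524597167969, -291.0177001953125), 43.5958366394043)
handle 280 [0.522  0.0191 0.1123] ((523.0374145507812, 18.695762634277344), (12.400890350341797, 100.60939025878906), 7.400416851043701) 0.1190310304958272
lid [0.5905 0.028  0.068 ] ((591.3237915039062, 27.876625061035156), (188.59474182128906, 180.05859375), 7.561537742614746) 0.06802493287334821
max z 0.1190310304958272
```

Call:
drive_tool([
  {"translation": [-3.7, -1.46, 0.9], "rot": [0, 0, 0]},
  {"translation": [-3.7, -1.46, 0.9], "rot": [0, 0, 0]},
  {"translation": [-3.7, -1.46, 0.9], "rot": [0, 0, 0]},
  {"translation": [-3.7, -1.46, 0.9], "rot": [0, 0, 0]},
  {"translation": [-3.7, -1.46, 0.9], "rot": [0, 0, 0]},
  {"translation": [-3.7, -1.46, 0.9], "rot": [0, 0, 0]},
  {"translation": [-3.7, -1.46, 0.9], "rot": [0, 0, 0]},
  {"translation": [-3.7, -1.46, 0.9], "rot": [0, 0, 0]},
  {"translation": [-3.7, -1.46, 0.9], "rot": [0, 0, 0]},
  {"translation": [-3.7, -1.46, 0.9], "rot": [0, 0, 0]},
  {"translation": [-3.7, -1.46, 0.9], "rot": [0, 0, 0]},
  {"translation": [0, 0, 0], "rot": [0, 0, -0.125]},
  {"translation": [0, 0, 0], "rot": [0, 0, -0.125]},
  {"translation": [0, 0, 0], "rot": [0, 0, -0.125]},
  {"translation": [0, 0, 0], "rot": [0, 0, 0]},
], fingers=1, force=25)

```text
time: 3.3
tcp_pos: [0.4856, 0.2503, 0.1322]
ee_rot: [0.189, -3.136, 0.0]
contact_force: [0.0, 0.1, -0.2]
width: 0.0851
```

```bash
cat >> h.py <<'E'
def go(x,y,z=None):
    """shift to a world TCP target in tool axes, cm"""
    o=observe(); R=Ro.from_rotvec(o["ee_rot"]).as_matrix(); d=np.array([x,y,o["tcp_pos"][2] if z is None else z])-o["tcp_pos"]
    print("t",o["time"],"tcp",o["tcp_pos"],"q",o["q"],"F",o["contact_force"],"w",round(o["width"],4))
    print("yaw tool y",np.degrees(np.arctan2(R[1,1],R[0,1])),"R z",R[:,2]); print("shift cm",R.T@d*100)
E
python3 - <<'E'
from h import *
go(.4857,.2500,.002)
p=capture("wrist"); save(p,"w1.png")
for d in pinpoint(p,"slab_center")[:3]: print(d["score"],d["point"],world(p,d["point"],.022))
im=p["image"].astype(int); m=((im[:,:,0]-im[:,:,2])>30).astype(np.uint8)
n,l,s,c=cv2.connectedComponentsWithStats(m)
for i in range(1,n):
    if s[i,4]>1500:
        r,cc=np.nonzero(l==i); W=np.array([world(p,(a,q),.02)[:2] for a,q in zip(cc[::5],r[::5])]); print(s[i],cv2.minAreaRect((W*1000).astype(np.float32)))
E
```

```text
t 3.3 tcp [0.4856 0.2503 0.1322] q [ 0.476   0.3564 -0.2676  0.947  -0.      0.3555] F [ 0.0059  0.0709 -0.2204] w 0.0851
yaw tool y 96.90181120508893 R z [-0.0001 -0.0001 -1.    ]
shift cm [-0.0032 -0.0342 13.0205]
0.91 [432.3, 110.7] [0.3937 0.3113 0.022 ]
0.78 [334.9, 345.7] [0.5716 0.2729 0.022 ]
0.67 [456.3, 274.0] [0.5018 0.3521 0.022 ]
[ 293  186   58   90 4182] ((482.82757568359375, 251.47915649414062), (64.7033920288086, 39.20077133178711), 6.9325079917907715)
[ 318  320   40   56 1649] ((575.27099609375, 275.2893371582031), (49.72389221191406, 27.597597122192383), 3.121441125869751)
```

View pics/w1.png

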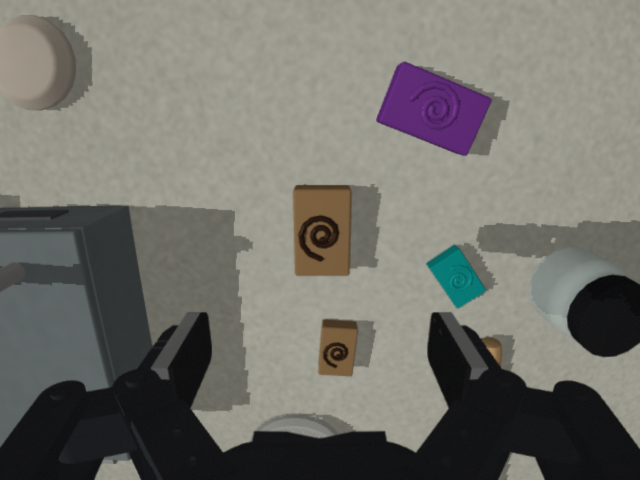

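The wrist view shows the slab at (322,230), clear of its neighbours. It reads 2.5 mm away from where the top camera puts it, so I'll use the wrist camera for both the pick and the place, which cancels the bias.

Call:
drive_tool([
  {"translation": [0.26, 0.15, 2.5], "rot": [0, 0, 0]},
  {"translation": [0, 0, 3], "rot": [0, 0, 0]},
  {"translation": [0, 0, 3], "rot": [0, 0, 0]},
  {"translation": [0, 0, 2], "rot": [0, 0, 0]},
  {"translation": [0, 0, 1.4], "rot": [0, 0, 0]},
  {"translation": [0, 0, 1], "rot": [0, 0, 0]},
  {"translation": [0, 0, 0], "rot": [0, 0, 0]},
  {"translation": [0, 0, 0], "rot": [0, 0, 0]},
])

```text
time: 4.2
tcp_pos: [0.483, 0.252, 0.0037]
ee_rot: [-0.189, 3.135, 0.0]
contact_force: [1.1, 0.3, -0.1]
width: 0.0856
```

Call:
drive_tool([
  {"translation": [0, 0, 0], "rot": [0, 0, 0]},
  {"translation": [0, 0, 0], "rot": [0, 0, 0]},
  {"translation": [0, 0, 0], "rot": [0, 0, 0]},
  {"translation": [0, 0, 0], "rot": [0, 0, 0]},
  {"translation": [0, 0, 0], "rot": [0, 0, 0]},
  {"translation": [0, 0, 0], "rot": [0, 0, 0]},
  {"translation": [0, 0, 0], "rot": [0, 0, 0]},
  {"translation": [0, 0, 0], "rot": [0, 0, 0]},
], fingers=-1, force=25)

```text
time: 5.0
tcp_pos: [0.4832, 0.252, 0.004]
ee_rot: [-0.19, 3.135, 0.001]
contact_force: [-0.8, -0.6, 6.0]
width: 0.0388
```

Call:
drive_tool([
  {"translation": [0, 0, -1], "rot": [0, 0, 0]},
  {"translation": [0, 0, -3], "rot": [0, 0, 0]},
  {"translation": [0, 0, -5], "rot": [0, 0, 0]},
  {"translation": [0, 0, -5], "rot": [0, 0, 0]},
  {"translation": [0.3, -1.5, -3], "rot": [0, 0, 0]},
  {"translation": [0.7, -3, -0.6], "rot": [0, 0, 0]},
  {"translation": [0.9, -4, 0], "rot": [0, 0, 0]},
  {"translation": [0.9, -4, 0], "rot": [0, 0, 0]},
  {"translation": [0.9, -4, 0], "rot": [0, 0, 0]},
  {"translation": [0.9, -4, 0], "rot": [0, 0, 0]},
  {"translation": [0.9, -4, 0], "rot": [0, 0, 0]},
  {"translation": [0.9, -4, 0], "rot": [0, 0, 0]},
  {"translation": [0.9, -4, 0], "rot": [0, 0, 0]},
  {"translation": [0.9, -4, 0], "rot": [0, 0, 0]},
  {"translation": [0.9, -4, 0], "rot": [0, 0, 0]},
  {"translation": [0.9, -4, 0], "rot": [0, 0, 0]},
  {"translation": [0.9, -4, 0], "rot": [0, 0, 0]},
  {"translation": [0.7, -3, 0], "rot": [0, 0, 0]},
  {"translation": [0.64, -2.8, 0], "rot": [0, 0, 0]},
  {"translation": [0, 0, 0], "rot": [0, 0, 0]},
])

```text
time: 7.0
tcp_pos: [0.4263, -0.3054, 0.1792]
ee_rot: [0.184, -3.136, 0.002]
contact_force: [0.3, 0.7, -1.3]
width: 0.0394
```

```bash
python3 - <<'E'
from h import *
go(.4268,-.3015)
p=capture("wrist"); save(p,"w2.png")
for d in pinpoint(p,"rest_crown")[:2]: print(d["score"],d["point"],world(p,d["point"],.045),world(p,d["point"]))
r,c=np.mgrid[0:480:3,0:640:3]; m=np.zeros((480,640),bool); m[::3,::3]=1
C=cloud(p,m); k=(np.hypot(C[:,0]-.4268,C[:,1]+.3015)<.045)&(C[:,2]>.03)&(C[:,2]<.052); t=C[k]
from scipy.optimize import least_squares
for f in (0,1):
  s=least_squares(lambda q:np.linalg.norm(t-q,axis=1)-.06,[.4268,-.3015,-.015],loss="soft_l1",f_scale=.001); print(len(t),s.x,t[:,2].max()); t=t[np.abs(np.linalg.norm(t-s.x,axis=1)-.06)<.003]
m=p["image"].sum(2)
E
```

```text
t 7.0 tcp [ 0.4263 -0.3054  0.1792] q [-0.6207  0.2862 -0.2411  1.0427 -0.0014 -0.7376] F [ 0.325   0.6597 -1.3309] w 0.0394
yaw tool y 96.69875305087758 R z [-0.0001 -0.0016 -1.    ]
shift cm [-0.0918  0.3783 -0.0006]
0.82 [326.7, 225.5] [ 0.4246 -0.3002  0.045 ] [ 0.4249 -0.3002  0.044 ]
619 [ 0.4243 -0.3    -0.0151] 0.045772013931554334
619 [ 0.4243 -0.3    -0.0151] 0.045772013931554334
```

View pics/w2.png

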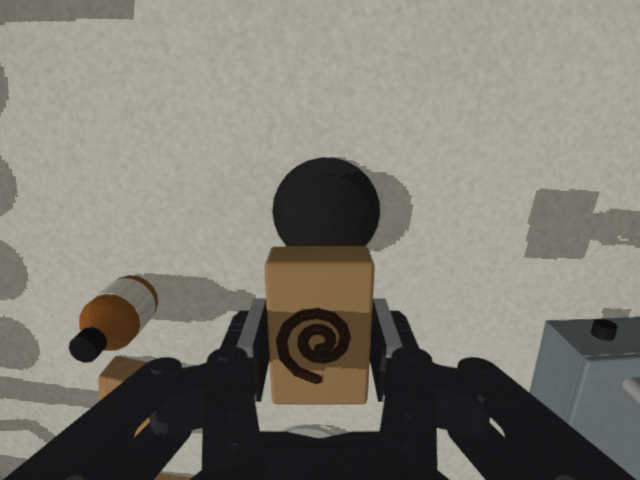

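The slab is held level at (320,325), with the dome just beyond it at (326,205). I'll measure where the slab centre sits in the grip.

```bash
python3 - <<'E'
from h import *
p=capture("wrist")
m=np.zeros((480,640),bool); m[240:410,258:382]=1
C=cloud(p,m); im=p["image"].astype(int); sat=(im[:,:,0]-im[:,:,2])[m&(p["z_map"]>0)]
dark=im.sum(2)[m&(p["z_map"]>0)]
print(np.percentile(C[:,2],[5,25,50,75,95]))
zt=np.median(C[(C[:,2]>.17)&(sat>25)][:,2]); t=C[(np.abs(C[:,2]-zt)<.0025)&(sat>12)]
print("top z",zt,len(t),cv2.minAreaRect((t[:,:2]*1000).astype(np.float32)),t.mean(0))
A=np.c_[t[:,:2]-t[:,:2].mean(0),np.ones(len(t))]; print("tilt",np.linalg.lstsq(A,t[:,2],rcond=None)[0])
r=cv2.minAreaRect((t[:,:2]*1000).astype(np.float32))[0]
d=np.array([.4244,-.3001])-np.array(r)/1000; o=observe(); go(*(o["tcp_pos"][:2]+d))
E
```

```text
[-0.0001  0.1939  0.1949  0.1957  0.2045]
top z 0.1948533111000164 14011 ((426.98870849609375, -302.24884033203125), (64.2461929321289, 40.03253173828125), 6.936424255371094) [ 0.4235 -0.3026  0.1951]
tilt [ 0.0041 -0.0042  0.1951]
t 7.15 tcp [ 0.4262 -0.3015  0.1791] q [-0.6159  0.2842 -0.2444  1.0438  0.0005 -0.7368] F [ 0.2264  1.2989 -1.3529] w 0.0392
yaw tool y 96.92716844287656 R z [-0.001   0.0013 -1.    ]
shift cm [0.2311 0.2445 0.0005]
```

Call:
drive_tool([
  {"translation": [0.17, 0.22, 1], "rot": [0, 0, 0]},
  {"translation": [0, 0, 2.5], "rot": [0, 0, 0]},
  {"translation": [0, 0, 3], "rot": [0, 0, 0]},
  {"translation": [0, 0, 2.5], "rot": [0, 0, 0]},
  {"translation": [0, 0, 1.5], "rot": [0, 0, 0]},
  {"translation": [0, 0, 1.2], "rot": [0, 0, 0]},
  {"translation": [0, 0, 0.7], "rot": [0, 0, 0]},
  {"translation": [0, 0, 0], "rot": [0, 0, 0]},
  {"translation": [0, 0, 0], "rot": [0, 0, 0]},
])

```text
time: 8.05
tcp_pos: [0.4253, -0.3002, 0.0558]
ee_rot: [-0.191, 3.135, -0.001]
contact_force: [-0.7, -0.6, -2.2]
width: 0.0399
```

Call:
drive_tool([
  {"translation": [0, 0, 0.1], "rot": [0, 0, 0]},
  {"translation": [0, 0, 0.1], "rot": [0, 0, 0]},
  {"translation": [0, 0, 0.1], "rot": [0, 0, 0]},
  {"translation": [0, 0, 0.1], "rot": [0, 0, 0]},
  {"translation": [0, 0, 0.1], "rot": [0, 0, 0]},
  {"translation": [0, 0, 0], "rot": [0, 0, 0]},
])

```text
time: 8.65
tcp_pos: [0.4247, -0.3001, 0.0501]
ee_rot: [0.19, -3.136, -0.0]
contact_force: [0.1, -0.8, -1.6]
width: 0.039
```

```bash
python3 - <<'E'
from h import *
go(.4243,-.2995)
E
```

```text
t 8.65 tcp [ 0.4247 -0.3001  0.0501] q [-0.615   0.398  -0.4511  0.722   0.     -0.7362] F [ 0.1076 -0.758  -1.5647] w 0.039
yaw tool y 96.94183501747375 R z [-0.0003  0.0002 -1.    ]
shift cm [0.0374 0.0611 0.    ]
```

Call:
drive_tool([
  {"translation": [0.03, 0.05, 0.05], "rot": [0, 0, 0]},
  {"translation": [0, 0, 0.05], "rot": [0, 0, 0]},
  {"translation": [0, 0, 0], "rot": [0, 0, 0]},
])

```text
time: 8.95
tcp_pos: [0.4244, -0.2996, 0.0492]
ee_rot: [0.19, -3.136, -0.0]
contact_force: [-0.2, -0.6, -1.3]
width: 0.0392
```

Call:
drive_tool([
  {"translation": [0, 0, 0.05], "rot": [0, 0, 0]},
  {"translation": [0, 0, 0], "rot": [0, 0, 0]},
])

```text
time: 9.15
tcp_pos: [0.4246, -0.2997, 0.0489]
ee_rot: [-0.19, 3.136, -0.0]
contact_force: [0.4, 0.6, -1.5]
width: 0.0394
```

Call:
drive_tool([
  {"translation": [0, 0, 0.05], "rot": [0, 0, 0]},
  {"translation": [0, 0, 0], "rot": [0, 0, 0]},
])

```text
time: 9.35
tcp_pos: [0.4246, -0.2997, 0.0487]
ee_rot: [-0.19, 3.136, -0.0]
contact_force: [-1.5, 1.1, 2.8]
width: 0.0392
```

Call:
drive_tool([
  {"translation": [0, 0, 0.05], "rot": [0, 0, 0]},
  {"translation": [0, 0, 0], "rot": [0, 0, 0]},
])

```text
time: 9.55
tcp_pos: [0.4246, -0.2997, 0.0486]
ee_rot: [-0.19, 3.135, -0.001]
contact_force: [-2.3, 2.7, 7.4]
width: 0.0397
```

Call:
drive_tool([
  {"translation": [0, 0, -0.05], "rot": [0, 0, 0]},
  {"translation": [0, 0, 0], "rot": [0, 0, 0]},
])

```text
time: 9.75
tcp_pos: [0.4246, -0.2997, 0.0487]
ee_rot: [-0.19, 3.136, -0.0]
contact_force: [-0.7, 1.2, 6.3]
width: 0.0392
```

Call:
drive_tool([
  {"translation": [0, 0, 0], "rot": [0, 0, 0]},
  {"translation": [0, 0, 0], "rot": [0, 0, 0]},
  {"translation": [0, 0, 0], "rot": [0, 0, 0]},
  {"translation": [0, 0, 0], "rot": [0, 0, 0]},
  {"translation": [0, 0, 0], "rot": [0, 0, 0]},
], fingers=0.5)

```text
time: 10.25
tcp_pos: [0.4245, -0.2997, 0.0482]
ee_rot: [0.19, -3.136, -0.0]
contact_force: [-0.3, -0.1, -0.0]
width: 0.0642
```

Call:
drive_tool([
  {"translation": [0, 0, -1], "rot": [0, 0, 0]},
  {"translation": [0, 0, -2], "rot": [0, 0, 0]},
  {"translation": [0, 0, -4], "rot": [0, 0, 0]},
  {"translation": [0, 0, -5], "rot": [0, 0, 0]},
  {"translation": [0, 0, 0], "rot": [0, 0, 0]},
])

```text
time: 10.75
tcp_pos: [0.4285, -0.3025, 0.1757]
ee_rot: [-0.19, 3.125, -0.013]
contact_force: [0.8, -0.3, -0.6]
width: 0.064
```

```bash
cat > chk.py <<'E'
from h import *
def chk(n,sv=None):
    p=capture(n)
    if sv: save(p,sv)
    s=3 if n=="wrist" else 1
    m=np.zeros((480,640),bool); m[::s,::s]=1
    if n!="wrist": m[:]=0; m[230:330,400:480]=1
    C=cloud(p,m); k=(np.hypot(C[:,0]-.425,C[:,1]+.3)<.05)&(C[:,2]>.057)&(C[:,2]<.08); t=C[k]
    A=np.c_[t[:,:2]-t[:,:2].mean(0),np.ones(len(t))]; f=np.linalg.lstsq(A,t[:,2],rcond=None)[0]
    print(n,len(t),t.mean(0),"tilt deg",np.degrees(f[:2]),cv2.minAreaRect((t[:,:2]*1000).astype(np.float32)))
E
python3 - <<'E'
from chk import *
go(.4243,-.2995); chk("wrist","w3.png"); chk("top")
E
```

```text
t 10.75 tcp [ 0.4285 -0.3025  0.1757] q [-0.6147  0.2797 -0.2602  1.0176  0.     -0.7358] F [ 0.8452 -0.2777 -0.5783] w 0.064
yaw tool y 96.93918294710106 R z [ 0.0109 -0.0077 -0.9999]
shift cm [ 0.3847  0.3494 -0.0069]
wrist 570 [ 0.4239 -0.2993  0.065 ] tilt deg [-2.35   -1.8557] ((426.6479797363281, -299.14593505859375), (64.44673156738281, 39.439762115478516), 8.150606155395508)
top 359 [ 0.4257 -0.2968  0.0639] tilt deg [-3.3677 -2.8451] ((429.3208312988281, -300.2795715332031), (64.22706604003906, 41.18056869506836), 7.73624849319458)
```

View pics/w3.png

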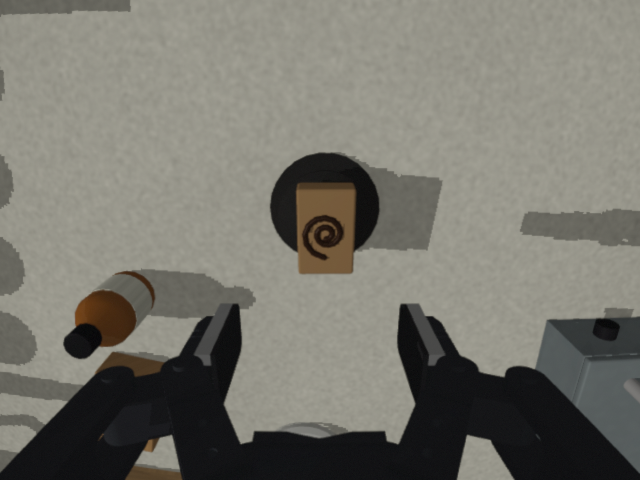

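The slab stands by itself but is tilted about 3°. Both cameras put it about (+2.4, +1.2) mm off the crown, which matches the direction of the tilt. I'll regrip it, lift slightly, shift it back and set it down again.

Call:
drive_tool([
  {"translation": [0, 0, 3], "rot": [0, 0, 0]},
  {"translation": [0, 0, 4], "rot": [0, 0, 0]},
  {"translation": [0, 0, 3], "rot": [0, 0, 0]},
  {"translation": [0, 0, 1.2], "rot": [0, 0, 0]},
  {"translation": [0, 0, 0.7], "rot": [0, 0, 0]},
  {"translation": [0, 0, 0], "rot": [0, 0, 0]},
  {"translation": [0, 0, 0], "rot": [0, 0, 0]},
])

```text
time: 11.55
tcp_pos: [0.4254, -0.3003, 0.0503]
ee_rot: [-0.19, 3.134, -0.002]
contact_force: [-0.5, -1.2, 0.5]
width: 0.0645
```

Call:
drive_tool([
  {"translation": [0, 0, 0], "rot": [0, 0, 0]},
  {"translation": [0, 0, 0], "rot": [0, 0, 0]},
  {"translation": [0, 0, 0], "rot": [0, 0, 0]},
  {"translation": [0, 0, 0], "rot": [0, 0, 0]},
  {"translation": [0, 0, 0], "rot": [0, 0, 0]},
  {"translation": [0, 0, 0], "rot": [0, 0, 0]},
  {"translation": [0, 0, -0.2], "rot": [0, 0, 0]},
  {"translation": [0, 0, -0.2], "rot": [0, 0, 0]},
  {"translation": [0, 0, -0.2], "rot": [0, 0, 0]},
  {"translation": [0, 0, 0], "rot": [0, 0, 0]},
  {"translation": [0, 0, 0], "rot": [0, 0, 0]},
], fingers=-1, force=22)

```text
time: 12.65
tcp_pos: [0.4244, -0.2996, 0.0552]
ee_rot: [0.19, -3.136, -0.0]
contact_force: [0.1, -0.3, -1.5]
width: 0.0391
```

```bash
python3 - <<'E'
from chk import *
go(.4243,-.2995); chk("wrist","w4.png")
E
```

```text
t 12.65 tcp [ 0.4244 -0.2996  0.0552] q [-0.6147  0.3913 -0.4459  0.7339 -0.     -0.7359] F [ 0.1478 -0.3482 -1.5324] w 0.0391
yaw tool y 96.94630333619664 R z [-0.0003  0.0002 -1.    ]
shift cm [0.007  0.0095 0.    ]
wrist 1876 [ 0.4194 -0.3004  0.0695] tilt deg [-0.7643 -0.6492] ((425.27105712890625, -299.79937744140625), (63.53177261352539, 66.58114624023438), 7.118052959442139)
```

Call:
drive_tool([
  {"translation": [0.13, -0.06, 0], "rot": [0, 0, 0]},
  {"translation": [0.13, -0.06, 0], "rot": [0, 0, 0]},
  {"translation": [0, 0, 0.2], "rot": [0, 0, 0]},
  {"translation": [0, 0, 0.2], "rot": [0, 0, 0]},
  {"translation": [0, 0, 0.1], "rot": [0, 0, 0]},
  {"translation": [0, 0, 0], "rot": [0, 0, 0]},
  {"translation": [0, 0, 0], "rot": [0, 0, 0]},
])

```text
time: 13.4
tcp_pos: [0.4221, -0.3013, 0.0508]
ee_rot: [-0.19, 3.136, -0.001]
contact_force: [-1.5, 1.3, 5.9]
width: 0.0393
```

Call:
drive_tool([
  {"translation": [0, 0, 0.05], "rot": [0, 0, 0]},
  {"translation": [0, 0, 0.05], "rot": [0, 0, 0]},
  {"translation": [0, 0, 0], "rot": [0, 0, 0]},
])

```text
time: 13.7
tcp_pos: [0.4221, -0.3013, 0.0507]
ee_rot: [-0.19, 3.135, -0.001]
contact_force: [-3.3, 1.9, 12.9]
width: 0.0394
```

Call:
drive_tool([
  {"translation": [0, 0, -0.1], "rot": [0, 0, 0]},
  {"translation": [0, 0, 0], "rot": [0, 0, 0]},
])

```text
time: 13.9
tcp_pos: [0.4221, -0.3013, 0.0508]
ee_rot: [-0.19, 3.136, -0.001]
contact_force: [-2.0, 0.9, 7.6]
width: 0.0392
```

Call:
drive_tool([
  {"translation": [0, 0, 0], "rot": [0, 0, 0]},
  {"translation": [0, 0, 0], "rot": [0, 0, 0]},
  {"translation": [0, 0, 0], "rot": [0, 0, 0]},
  {"translation": [0, 0, 0], "rot": [0, 0, 0]},
  {"translation": [0, 0, 0], "rot": [0, 0, 0]},
], fingers=0.5)

```text
time: 14.4
tcp_pos: [0.4221, -0.3011, 0.0501]
ee_rot: [0.19, -3.136, -0.0]
contact_force: [-0.3, -0.9, -0.1]
width: 0.064
```

Call:
drive_tool([
  {"translation": [0, 0, -1], "rot": [0, 0, 0]},
  {"translation": [0, 0, -2], "rot": [0, 0, 0]},
  {"translation": [0, 0, -4], "rot": [0, 0, 0]},
  {"translation": [0, 0, -5], "rot": [0, 0, 0]},
  {"translation": [0, 0, 0], "rot": [0, 0, 0]},
  {"translation": [0, 0, 0], "rot": [0, 0, 0]},
])

```text
time: 15.0
tcp_pos: [0.4233, -0.302, 0.1725]
ee_rot: [-0.19, 3.132, -0.005]
contact_force: [-0.8, 0.6, 0.0]
width: 0.0642
```

```bash
python3 - <<'E'
from chk import *
go(.4243,-.2995); chk("wrist","w5.png"); chk("top","top2.png")
E
```

```text
t 15.0 tcp [ 0.4233 -0.302   0.1725] q [-0.6197  0.2806 -0.2677  1.0178 -0.     -0.741 ] F [-0.8067  0.5604  0.0378] w 0.0642
yaw tool y 96.94680195098785 R z [ 0.0038 -0.0028 -1.    ]
shift cm [-0.129   0.2404 -0.0003]
wrist 576 [ 0.4199 -0.3019  0.0648] tilt deg [3.9956 1.8725] ((421.14306640625, -302.274658203125), (61.92510986328125, 38.632110595703125), 8.082740783691406)
top 328 [ 0.4212 -0.3004  0.0638] tilt deg [3.3982 0.6874] ((424.2033386230469, -303.1878356933594), (63.97319412231445, 40.90018081665039), 7.029857158660889)
```

```bash
cat > chk.py <<'E'
from h import *
def chk(n,sv=None,N=2):
    for _ in range(N):
        p=capture(n)
        m=np.zeros((480,640),bool)
        if n=="wrist": m[::2,::2]=1
        else: m[230:330,400:480]=1
        im=p["image"].astype(int); C=cloud(p,m); sat=(im[:,:,0]-im[:,:,2])[m&(p["z_map"]>0)]
        k=(np.hypot(C[:,0]-.425,C[:,1]+.3)<.05)&(C[:,2]>.05)&(C[:,2]<.08)&(sat>10); t=C[k]
        f=np.array([0,0,np.median(t[:,2])]); c=t[:,:2].mean(0)
        for _ in range(15):   # refit on plane inliers: drops side faces
            A=np.c_[t[:,:2]-c,np.ones(len(t))]; g=np.abs(A@f-t[:,2])<.0015; f=np.linalg.lstsq(A[g],t[g,2],rcond=None)[0]
        r=cv2.minAreaRect((t[g,:2]*1000).astype(np.float32))
        print(n,g.sum(),len(t),"tilt deg",np.degrees(f[:2]),"z",f[2],"top rect",np.round(r[0],1),np.round(r[1],1))
    if sv: save(p,sv)
E
python3 - <<'E'
from chk import *
chk("wrist"); chk("top","top2.png"); chk("scene",N=1) if 0 else None
E
```

```text
wrist 1113 1360 tilt deg [3.1811 2.7774] z 0.06462625352189022 top rect [ 421.5 -302.1] [63.5 39.2]
wrist 1102 1341 tilt deg [3.5236 2.48  ] z 0.06466312702333948 top rect [ 421.5 -302.1] [62.1 39.3]
top 157 361 tilt deg [2.6915 1.5697] z 0.06343603699814335 top rect [ 424.1 -303.2] [63.1 40. ]
top 155 357 tilt deg [1.9601 1.6167] z 0.0634719199287163 top rect [ 423.9 -303.3] [63.8 40.6]
```

Call:
drive_tool([
  {"translation": [0, 0, 3], "rot": [0, 0, 0]},
  {"translation": [0, 0, 4], "rot": [0, 0, 0]},
  {"translation": [0, 0, 3], "rot": [0, 0, 0]},
  {"translation": [0, 0, 1.2], "rot": [0, 0, 0]},
  {"translation": [0, 0, 0.7], "rot": [0, 0, 0]},
  {"translation": [0, 0, 0], "rot": [0, 0, 0]},
  {"translation": [0, 0, 0], "rot": [0, 0, 0]},
  {"translation": [0, 0, 0], "rot": [0, 0, 0]},
])

```text
time: 16.1
tcp_pos: [0.4232, -0.302, 0.0527]
ee_rot: [-0.19, 3.134, -0.003]
contact_force: [0.3, 0.7, 0.2]
width: 0.0641
```

Call:
drive_tool([
  {"translation": [0, 0, 0], "rot": [0, 0, 0]},
  {"translation": [0, 0, 0], "rot": [0, 0, 0]},
  {"translation": [0, 0, 0], "rot": [0, 0, 0]},
  {"translation": [0, 0, 0], "rot": [0, 0, 0]},
  {"translation": [0, 0, 0], "rot": [0, 0, 0]},
  {"translation": [0, 0, 0], "rot": [0, 0, 0]},
  {"translation": [0, 0, -0.2], "rot": [0, 0, 0]},
  {"translation": [0, 0, -0.2], "rot": [0, 0, 0]},
  {"translation": [-0.11, 0.05, 0], "rot": [0, 0, 0]},
  {"translation": [-0.11, 0.05, 0], "rot": [0, 0, 0]},
  {"translation": [0, 0, 0], "rot": [0, 0, 0]},
  {"translation": [0, 0, 0], "rot": [0, 0, 0]},
  {"translation": [0, 0, 0.1], "rot": [0, 0, 0]},
  {"translation": [0, 0, 0.1], "rot": [0, 0, 0]},
  {"translation": [0, 0, 0.05], "rot": [0, 0, 0]},
  {"translation": [0, 0, 0], "rot": [0, 0, 0]},
], fingers=-1, force=22)

```text
time: 17.7
tcp_pos: [0.4241, -0.2999, 0.0527]
ee_rot: [0.19, -3.136, -0.0]
contact_force: [-0.5, 0.1, -1.1]
width: 0.0394
```

```bash
python3 - <<'E'
from chk import *
go(.4243,-.2995)
E
```

```text
t 17.7 tcp [ 0.4241 -0.2999  0.0527] q [-0.6155  0.394  -0.4496  0.7275 -0.     -0.7367] F [-0.4672  0.1037 -1.0694] w 0.0394
yaw tool y 96.94219211666964 R z [-0.0002  0.0001 -1.    ]
shift cm [-0.0276  0.0349 -0.    ]
```

Call:
drive_tool([
  {"translation": [0, 0, 0.05], "rot": [0, 0, 0]},
  {"translation": [0, 0, 0.05], "rot": [0, 0, 0]},
  {"translation": [0, 0, 0], "rot": [0, 0, 0]},
])

```text
time: 18.0
tcp_pos: [0.4242, -0.2999, 0.0525]
ee_rot: [-0.19, 3.135, -0.0]
contact_force: [-1.8, 1.2, 4.4]
width: 0.0395
```

Call:
drive_tool([
  {"translation": [0, 0, 0.05], "rot": [0, 0, 0]},
  {"translation": [0, 0, 0], "rot": [0, 0, 0]},
])

```text
time: 18.2
tcp_pos: [0.4242, -0.2999, 0.0524]
ee_rot: [-0.19, 3.135, -0.001]
contact_force: [-2.0, 2.1, 7.9]
width: 0.0398
```

Call:
drive_tool([
  {"translation": [0, 0, -0.05], "rot": [0, 0, 0]},
  {"translation": [0, 0, 0], "rot": [0, 0, 0]},
])

```text
time: 18.4
tcp_pos: [0.4242, -0.2999, 0.0524]
ee_rot: [-0.19, 3.135, -0.0]
contact_force: [-2.0, 2.7, 7.2]
width: 0.0394
```

Call:
drive_tool([
  {"translation": [0, 0, 0], "rot": [0, 0, 0]},
  {"translation": [0, 0, 0], "rot": [0, 0, 0]},
  {"translation": [0, 0, 0], "rot": [0, 0, 0]},
  {"translation": [0, 0, 0], "rot": [0, 0, 0]},
  {"translation": [0, 0, 0], "rot": [0, 0, 0]},
], fingers=0.5)

```text
time: 18.9
tcp_pos: [0.4242, -0.2999, 0.0517]
ee_rot: [0.19, -3.136, -0.0]
contact_force: [0.1, -0.7, -0.0]
width: 0.0641
```

Call:
drive_tool([
  {"translation": [0, 0, -1], "rot": [0, 0, 0]},
  {"translation": [0, 0, -2], "rot": [0, 0, 0]},
  {"translation": [0, 0, -4], "rot": [0, 0, 0]},
  {"translation": [0, 0, -5], "rot": [0, 0, 0]},
  {"translation": [0, 0, 0], "rot": [0, 0, 0]},
  {"translation": [0, 0, 0], "rot": [0, 0, 0]},
])

```text
time: 19.5
tcp_pos: [0.4254, -0.3008, 0.174]
ee_rot: [-0.19, 3.132, -0.005]
contact_force: [-0.4, 0.7, 0.4]
width: 0.0639
```

```bash
python3 - <<'E'
from chk import *
chk("wrist",N=3); chk("top",N=2)
E
```

```text
wrist 1068 1309 tilt deg [ 0.3568 -3.867 ] z 0.06486660504068051 top rect [ 423.9 -297.8] [62.8 39.2]
wrist 1073 1323 tilt deg [ 0.6315 -2.9886] z 0.06475805353812066 top rect [ 424.1 -298.1] [63.6 39.3]
wrist 1078 1327 tilt deg [ 0.5079 -3.1731] z 0.06485006714626365 top rect [ 423.8 -298.4] [62.2 39.5]
top 192 361 tilt deg [-0.0502 -3.8181] z 0.06348453969879336 top rect [ 426.8 -298.9] [63.8 40.3]
top 196 363 tilt deg [-1.2167 -3.8659] z 0.0638581843787368 top rect [ 427.  -299.3] [63.5 40.4]
```

Tilt about y is now fixed, leaving about 3.5° along the jaw direction. One more nudge of about 1 mm should do it.

Call:
drive_tool([
  {"translation": [0, 0, 3], "rot": [0, 0, 0]},
  {"translation": [0, 0, 4], "rot": [0, 0, 0]},
  {"translation": [0, 0, 3], "rot": [0, 0, 0]},
  {"translation": [0, 0, 1.2], "rot": [0, 0, 0]},
  {"translation": [0, 0, 0.8], "rot": [0, 0, 0]},
  {"translation": [0, 0, 0], "rot": [0, 0, 0]},
  {"translation": [0, 0, 0], "rot": [0, 0, 0]},
  {"translation": [0, 0, 0], "rot": [0, 0, 0]},
])

```text
time: 20.55
tcp_pos: [0.4253, -0.3007, 0.0532]
ee_rot: [-0.19, 3.134, -0.003]
contact_force: [1.1, -0.1, 0.2]
width: 0.0646
```

Call:
drive_tool([
  {"translation": [0, 0, 0], "rot": [0, 0, 0]},
  {"translation": [0, 0, 0], "rot": [0, 0, 0]},
  {"translation": [0, 0, 0], "rot": [0, 0, 0]},
  {"translation": [0, 0, 0], "rot": [0, 0, 0]},
  {"translation": [0, 0, 0], "rot": [0, 0, 0]},
  {"translation": [0, 0, 0], "rot": [0, 0, 0]},
  {"translation": [0, 0, -0.2], "rot": [0, 0, 0]},
  {"translation": [0, 0, -0.2], "rot": [0, 0, 0]},
  {"translation": [0, -0.05, 0], "rot": [0, 0, 0]},
  {"translation": [0, -0.05, 0], "rot": [0, 0, 0]},
  {"translation": [0, 0, 0], "rot": [0, 0, 0]},
  {"translation": [0, 0, 0], "rot": [0, 0, 0]},
  {"translation": [0, 0, 0.1], "rot": [0, 0, 0]},
  {"translation": [0, 0, 0.1], "rot": [0, 0, 0]},
  {"translation": [0, 0, 0.05], "rot": [0, 0, 0]},
  {"translation": [0, 0, 0.05], "rot": [0, 0, 0]},
  {"translation": [0, 0, 0], "rot": [0, 0, 0]},
], fingers=-1, force=20)

```text
time: 22.25
tcp_pos: [0.4242, -0.3009, 0.0529]
ee_rot: [0.19, -3.136, -0.0]
contact_force: [0.3, 0.4, -0.5]
width: 0.0394
```

Call:
drive_tool([
  {"translation": [0, 0, 0.04], "rot": [0, 0, 0]},
  {"translation": [0, 0, 0], "rot": [0, 0, 0]},
])

```text
time: 22.45
tcp_pos: [0.4242, -0.3009, 0.0527]
ee_rot: [-0.19, 3.136, -0.0]
contact_force: [-1.9, 0.2, 3.1]
width: 0.0397
```

Call:
drive_tool([
  {"translation": [0, 0, 0], "rot": [0, 0, 0]},
  {"translation": [0, 0, 0], "rot": [0, 0, 0]},
  {"translation": [0, 0, 0], "rot": [0, 0, 0]},
  {"translation": [0, 0, 0], "rot": [0, 0, 0]},
  {"translation": [0, 0, 0], "rot": [0, 0, 0]},
], fingers=0.5)

```text
time: 22.95
tcp_pos: [0.4243, -0.3009, 0.0524]
ee_rot: [-0.19, 3.136, -0.0]
contact_force: [-0.4, -0.2, 0.1]
width: 0.0641
```

Call:
drive_tool([
  {"translation": [0, 0, -1], "rot": [0, 0, 0]},
  {"translation": [0, 0, -2], "rot": [0, 0, 0]},
  {"translation": [0, 0, -4], "rot": [0, 0, 0]},
  {"translation": [0, 0, -5], "rot": [0, 0, 0]},
  {"translation": [0, 0, 0], "rot": [0, 0, 0]},
  {"translation": [0, 0, 0], "rot": [0, 0, 0]},
])

```text
time: 23.55
tcp_pos: [0.4255, -0.3018, 0.1746]
ee_rot: [-0.19, 3.132, -0.005]
contact_force: [-0.3, -0.6, -0.5]
width: 0.0638
```

```bash
python3 - <<'E'
from chk import *
chk("wrist",N=3,sv="w6.png"); chk("top",N=2); go(.4242,-.3009)
E
```

```text
wrist 1065 1296 tilt deg [1.2034 2.7697] z 0.0647332087103599 top rect [ 423.8 -302.1] [63.7 39.2]
wrist 1083 1321 tilt deg [0.5096 3.0443] z 0.06476236529150874 top rect [ 423.6 -301.9] [63.6 39.4]
wrist 1083 1323 tilt deg [0.4268 3.2653] z 0.06482237116413475 top rect [ 423.8 -301.9] [63.5 39.7]
top 184 358 tilt deg [-0.0415  2.1435] z 0.06445552828092038 top rect [ 426.2 -302.6] [63.8 39.2]
top 165 361 tilt deg [0.0877 2.1729] z 0.06360733297823666 top rect [ 426.2 -302.8] [63.7 39.9]
t 23.8 tcp [ 0.4233 -0.3002  0.171 ] q [-0.6169  0.2854 -0.2648  1.0236  0.     -0.7381] F [ 0.0911 -0.4054  0.1782] w 0.0642
yaw tool y 96.94164520088297 R z [-0.0024  0.0018 -1.    ]
shift cm [-0.0805 -0.0779 -0.0003]
```

Call:
drive_tool([
  {"translation": [0, 0, 3], "rot": [0, 0, 0]},
  {"translation": [0, 0, 4], "rot": [0, 0, 0]},
  {"translation": [0, 0, 3], "rot": [0, 0, 0]},
  {"translation": [0, 0, 1.2], "rot": [0, 0, 0]},
  {"translation": [0, 0, 0.8], "rot": [0, 0, 0]},
  {"translation": [0, 0, 0], "rot": [0, 0, 0]},
  {"translation": [0, 0, 0], "rot": [0, 0, 0]},
  {"translation": [0, 0, 0], "rot": [0, 0, 0]},
])

```text
time: 24.6
tcp_pos: [0.4254, -0.3017, 0.0538]
ee_rot: [-0.19, 3.134, -0.003]
contact_force: [0.4, 0.9, 1.1]
width: 0.0639
```

Call:
drive_tool([
  {"translation": [0, 0, 0], "rot": [0, 0, 0]},
  {"translation": [0, 0, 0], "rot": [0, 0, 0]},
  {"translation": [0, 0, 0], "rot": [0, 0, 0]},
  {"translation": [0, 0, 0], "rot": [0, 0, 0]},
  {"translation": [0, 0, 0], "rot": [0, 0, 0]},
  {"translation": [0, 0, 0], "rot": [0, 0, 0]},
  {"translation": [0, 0, -0.2], "rot": [0, 0, 0]},
  {"translation": [0, 0, -0.2], "rot": [0, 0, 0]},
  {"translation": [0, 0, 0], "rot": [0, 0, 0]},
  {"translation": [0, 0, 0], "rot": [0, 0, 0]},
], fingers=-1, force=35)

```text
time: 25.6
tcp_pos: [0.4241, -0.3008, 0.0562]
ee_rot: [0.19, -3.135, -0.001]
contact_force: [-0.5, -0.8, -1.3]
width: 0.0391
```

```bash
python3 - <<'E'
from chk import *
chk("wrist",N=3,sv="w7.png"); go(.4242,-.3009)
E
```

```text
wrist 3067 3867 tilt deg [0.6103 2.9332] z 0.06726153491330475 top rect [ 423.1 -305.4] [63.5 47.5]
wrist 3091 3868 tilt deg [0.5699 2.9647] z 0.0672309664123959 top rect [ 423.5 -306.6] [63.8 50.7]
wrist 3077 3877 tilt deg [0.6244 3.0789] z 0.06721279283153747 top rect [ 422.9 -301.2] [64.5 39.5]
t 25.75 tcp [ 0.4241 -0.3008  0.0562] q [-0.6169  0.3909 -0.4433  0.7371 -0.     -0.7381] F [-0.5241 -0.5596 -0.9355] w 0.039
yaw tool y 96.9425434725589 R z [-0.0005  0.0003 -1.    ]
shift cm [-0.0109 -0.0122 -0.    ]
```

View pics/w7.png

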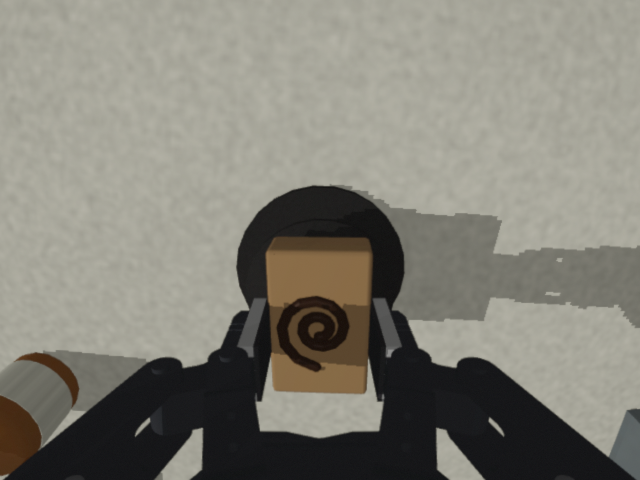

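The slab is still tilted about 3° in the grip, which explains the overshoots. In this pose its underside centre lies within 1 mm of the crown, so I'll shift it slightly, lower and release.

Call:
drive_tool([
  {"translation": [-0.06, -0.02, 0.1], "rot": [0, 0, 0]},
  {"translation": [0, 0, 0.1], "rot": [0, 0, 0]},
  {"translation": [0, 0, 0.05], "rot": [0, 0, 0]},
  {"translation": [0, 0, 0], "rot": [0, 0, 0]},
  {"translation": [0, 0, 0], "rot": [0, 0, 0]},
])

```text
time: 26.25
tcp_pos: [0.4249, -0.3011, 0.0539]
ee_rot: [0.19, -3.136, -0.0]
contact_force: [-0.3, 0.0, -1.3]
width: 0.0392
```

Call:
drive_tool([
  {"translation": [0, 0, 0.05], "rot": [0, 0, 0]},
  {"translation": [0, 0, 0], "rot": [0, 0, 0]},
])

```text
time: 26.45
tcp_pos: [0.4249, -0.3011, 0.0536]
ee_rot: [-0.19, 3.136, -0.0]
contact_force: [0.5, 0.7, 0.8]
width: 0.0389
```

Call:
drive_tool([
  {"translation": [0, 0, 0.03], "rot": [0, 0, 0]},
  {"translation": [0, 0, 0], "rot": [0, 0, 0]},
])

```text
time: 26.65
tcp_pos: [0.4249, -0.301, 0.0535]
ee_rot: [-0.19, 3.136, -0.0]
contact_force: [-1.8, 0.9, 3.9]
width: 0.039
```

Call:
drive_tool([
  {"translation": [0, 0, 0], "rot": [0, 0, 0]},
  {"translation": [0, 0, 0], "rot": [0, 0, 0]},
  {"translation": [0, 0, 0], "rot": [0, 0, 0]},
  {"translation": [0, 0, 0], "rot": [0, 0, 0]},
], fingers=0.5)

```text
time: 27.05
tcp_pos: [0.425, -0.3011, 0.053]
ee_rot: [0.19, -3.136, -0.0]
contact_force: [-0.3, 0.2, -0.6]
width: 0.0643
```

Call:
drive_tool([
  {"translation": [0, 0, -1], "rot": [0, 0, 0]},
  {"translation": [0, 0, -2], "rot": [0, 0, 0]},
  {"translation": [0, 0, -4], "rot": [0, 0, 0]},
  {"translation": [0, 0, -5], "rot": [0, 0, 0]},
  {"translation": [0, 0, 0], "rot": [0, 0, 0]},
  {"translation": [0, 0, 0], "rot": [0, 0, 0]},
])

```text
time: 27.65
tcp_pos: [0.4261, -0.3019, 0.1753]
ee_rot: [-0.19, 3.132, -0.005]
contact_force: [-1.2, 0.2, -1.2]
width: 0.0641
```

```bash
python3 - <<'E'
from chk import *
chk("wrist",N=3,sv="w8.png"); chk("top",N=2); go(.4242,-.3009)
E
```

```text
wrist 1062 1312 tilt deg [0.6473 1.6586] z 0.0647872100391172 top rect [ 423.6 -300.9] [62.6 39.7]
wrist 1078 1291 tilt deg [0.5538 1.4192] z 0.06486975142576772 top rect [ 423.4 -300.9] [62.3 39.6]
wrist 1087 1330 tilt deg [0.5137 1.2633] z 0.06480935409704391 top rect [ 423.6 -300.7] [62.4 39.6]
top 175 363 tilt deg [0.1863 0.4791] z 0.06414079446613935 top rect [ 426.3 -301.6] [63.1 40.6]
top 191 364 tilt deg [-0.2384  0.6096] z 0.0642956082953654 top rect [ 426.3 -301.4] [63.6 40. ]
t 27.9 tcp [ 0.4239 -0.3003  0.1717] q [-0.6164  0.286  -0.2622  1.0257 -0.     -0.7376] F [ 0.1439 -0.6057  0.3568] w 0.0643
yaw tool y 96.94571159779038 R z [-0.0025  0.0018 -1.    ]
shift cm [-0.0202 -0.0582 -0.0002]
```

The slab now sits level to about 1°: top (0.0, 0.5)°, wrist (0.6, 1.4)°, and centred to within a millimetre. Now the lid: move over the handle and turn the jaws 90°.

Call:
drive_tool([
  {"translation": [-0.6, 1.5, 0], "rot": [0, 0, 0]},
  {"translation": [-1.4, 3.1, 0], "rot": [0, 0, 0]},
  {"translation": [-1.5, 3.5, 0], "rot": [0, 0, 0]},
  {"translation": [-1.5, 3.5, 0], "rot": [0, 0, 0]},
  {"translation": [-1.5, 3.5, 0], "rot": [0, 0, 0]},
  {"translation": [-1.5, 3.5, 0], "rot": [0, 0, 0]},
  {"translation": [-1.5, 3.5, 0], "rot": [0, 0, 0]},
  {"translation": [-1.5, 3.5, 0], "rot": [0, 0, 0]},
  {"translation": [-1.4, 3.0, 0], "rot": [0, 0, 0]},
  {"translation": [-1.07, 2.0, 0], "rot": [0, 0, 0.13]},
  {"translation": [0, 0, 0], "rot": [0, 0, 0.13]},
  {"translation": [0, 0, 0], "rot": [0, 0, 0.13]},
  {"translation": [0, 0, 0], "rot": [0, 0, 0.13]},
  {"translation": [0, 0, 0], "rot": [0, 0, 0.13]},
  {"translation": [0, 0, 0], "rot": [0, 0, 0.13]},
  {"translation": [0, 0, 0], "rot": [0, 0, 0.13]},
  {"translation": [0, 0, 0], "rot": [0, 0, 0.13]},
  {"translation": [0, 0, 0], "rot": [0, 0, 0.13]},
  {"translation": [0, 0, 0], "rot": [0, 0, 0.13]},
  {"translation": [0, 0, 0], "rot": [0, 0, 0.13]},
])

```text
time: 29.9
tcp_pos: [0.5206, 0.0199, 0.1723]
ee_rot: [-1.917, -2.487, 0.001]
contact_force: [0.8, 0.1, -0.1]
width: 0.0639
```

Call:
drive_tool([
  {"translation": [0, 0, 0], "rot": [0, 0, 0.13]},
  {"translation": [0, 0, 0], "rot": [0, 0, 0]},
], fingers=0.8)

```text
time: 30.1
tcp_pos: [0.5207, 0.0198, 0.1724]
ee_rot: [-2.068, -2.363, 0.002]
contact_force: [0.5, 0.9, -0.2]
width: 0.0771
```

```bash
python3 - <<'E'
from h import *
p=capture("wrist"); save(p,"w9.png")
for d in pinpoint(p,"lid_handle")[:2]: print(d["score"],d["point"],world(p,d["point"],.1085))
m=np.zeros((480,640),bool); m[::2,::2]=1; C=cloud(p,m)
t=C[(C[:,2]>.103)&(C[:,2]<.12)&(np.hypot(C[:,0]-.5205,C[:,1]-.02)<.07)]
if len(t): print(len(t),t.mean(0),cv2.minAreaRect((t[:,:2]*1000).astype(np.float32)),t[:,2].max())
go(.5205,.0200,.0895)
E
```

```text
0.76 [315.9, 257.1] [0.5183 0.0214 0.1085]
828 [0.5208 0.0251 0.1132] ((521.603759765625, 21.560081481933594), (11.084759712219238, 99.10650634765625), 7.3545942306518555) 0.1164706683617393
t 30.2 tcp [0.521  0.0196 0.1726] q [ 0.0374  0.2871 -0.2582  1.0268  0.0003  1.473 ] F [ 0.2327 -0.2355  0.6551] w 0.0771
yaw tool y 7.742523908665808 R z [-0.0013  0.0002 -1.    ]
shift cm [ 0.0469 -0.0338  8.3082]
```

View pics/w9.png

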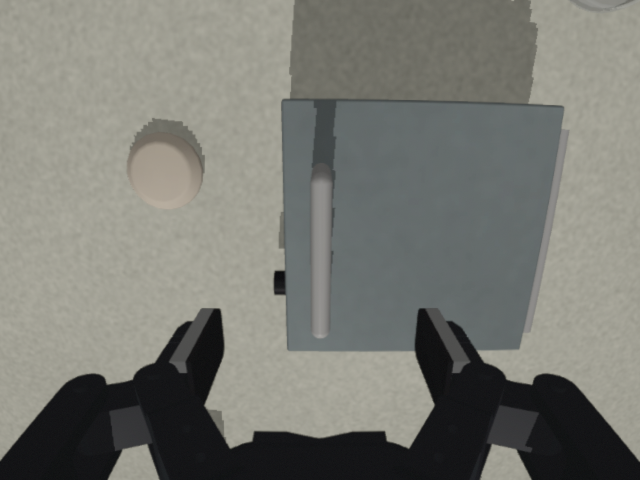

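The handle bar is under the jaws at (321,250), running square to them, and nothing is in the way. Descending and gripping.

Call:
drive_tool([
  {"translation": [0, 0, 2], "rot": [0, 0, 0]},
  {"translation": [0, 0, 2.5], "rot": [0, 0, 0]},
  {"translation": [0, 0, 2], "rot": [0, 0, 0]},
  {"translation": [0, 0, 1.2], "rot": [0, 0, 0]},
  {"translation": [0, 0, 0.6], "rot": [0, 0, 0]},
  {"translation": [0, 0, 0], "rot": [0, 0, 0]},
  {"translation": [0, 0, 0], "rot": [0, 0, 0]},
])

```text
time: 30.9
tcp_pos: [0.5223, 0.0191, 0.0908]
ee_rot: [2.069, 2.363, 0.001]
contact_force: [-0.3, -0.0, 0.8]
width: 0.0768
```

Call:
drive_tool([
  {"translation": [0, 0, 0], "rot": [0, 0, 0]},
  {"translation": [0, 0, 0], "rot": [0, 0, 0]},
  {"translation": [0, 0, 0], "rot": [0, 0, 0]},
  {"translation": [0, 0, 0], "rot": [0, 0, 0]},
  {"translation": [0, 0, 0], "rot": [0, 0, 0]},
  {"translation": [0, 0, 0], "rot": [0, 0, 0]},
  {"translation": [0, 0, 0], "rot": [0, 0, 0]},
  {"translation": [0, 0, 0], "rot": [0, 0, 0]},
  {"translation": [0, 0, 0], "rot": [0, 0, 0]},
], fingers=-1, force=40)

```text
time: 31.8
tcp_pos: [0.5215, 0.019, 0.0904]
ee_rot: [2.07, 2.363, -0.0]
contact_force: [-1.7, -0.4, 5.6]
width: 0.0105
```

```bash
python3 - <<'E'
from h import *
go(.5205,.0200,.0895)
# arc waypoints: tool y ~ hinge +x, tool z down (cm), 5 deg steps
a0=np.arctan2(.048,.155); r=np.hypot(.048,.155)*100
for k in range(0,11): a=a0+np.radians(5*k); print(5*k, np.round([r*np.cos(a0)-r*np.cos(a), r*np.sin(a)-r*np.sin(a0)],2))
E
```

```text
t 31.8 tcp [0.5215 0.019  0.0904] q [ 0.0364  0.3563 -0.3918  0.8226 -0.0001  1.4753] F [-1.6518 -0.4373  5.5964] w 0.0105
yaw tool y 7.55820406124654 R z [ 0.     -0.0001 -1.    ]
shift cm [ 0.1165 -0.0869  0.0892]
0 [0. 0.]
5 [0.48 1.33]
10 [1.07 2.62]
15 [1.77 3.85]
20 [2.58 5.01]
25 [3.48 6.1 ]
30 [4.48 7.11]
35 [5.56 8.02]
40 [6.71 8.84]
45 [7.93 9.55]
50 [ 9.21 10.16]
```

Call:
drive_tool([
  {"translation": [0, 0.22, -0.67], "rot": [0, 0, 0]},
  {"translation": [0, 0.26, -0.66], "rot": [0, 0, 0]},
  {"translation": [0, 0.28, -0.65], "rot": [0, 0, 0]},
  {"translation": [0, 0.31, -0.64], "rot": [0, 0, 0]},
  {"translation": [0, 0.34, -0.62], "rot": [0, 0, 0]},
  {"translation": [0, 0.36, -0.61], "rot": [0, 0, 0]},
  {"translation": [0, 0.39, -0.59], "rot": [0, 0, 0]},
  {"translation": [0, 0.42, -0.57], "rot": [0, 0, 0]},
  {"translation": [0, 0, 0], "rot": [0, 0, 0]},
])

```text
time: 32.7
tcp_pos: [0.5462, 0.0221, 0.1411]
ee_rot: [-2.069, -2.362, 0.003]
contact_force: [-6.3, -1.5, 0.3]
width: 0.01
```

Call:
drive_tool([
  {"translation": [0, 0.44, -0.55], "rot": [0, 0, 0]},
  {"translation": [0, 0.46, -0.54], "rot": [0, 0, 0]},
  {"translation": [0, 0.49, -0.52], "rot": [0, 0, 0]},
  {"translation": [0, 0.51, -0.49], "rot": [0, 0, 0]},
  {"translation": [0, 0.53, -0.47], "rot": [0, 0, 0]},
  {"translation": [0, 0.55, -0.44], "rot": [0, 0, 0]},
  {"translation": [0, 0.57, -0.42], "rot": [0, 0, 0]},
  {"translation": [0, 0.58, -0.4], "rot": [0, 0, 0]},
  {"translation": [0, 0.6, -0.37], "rot": [0, 0, 0]},
  {"translation": [0, 0.62, -0.34], "rot": [0, 0, 0]},
  {"translation": [0, 0.63, -0.32], "rot": [0, 0, 0]},
  {"translation": [0, 0.65, -0.29], "rot": [0, 0, 0]},
  {"translation": [0, 0, 0], "rot": [0, 0, 0]},
  {"translation": [0, 0, 0], "rot": [0, 0, 0]},
])

```text
time: 34.1
tcp_pos: [0.6141, 0.0308, 0.1948]
ee_rot: [2.068, 2.36, 0.004]
contact_force: [-5.6, -3.1, 7.9]
width: 0.0103
```

```bash
python3 - <<'E'
from chk import *
o=observe(); print(o["time"],o["tcp_pos"],o["contact_force"],o["width"])
yaw=np.radians(7.5); ex=np.array([np.cos(yaw),np.sin(yaw),0])
for n in("scene","top"):
    p=capture(n); save(p,n+"9.png")
    for d in regions_of(p,"lid")[:1]+regions_of(p,"lid_handle")[:1]:
        C=cloud(p,d["region"]); H=np.array([.6767,.0389,0]); u=(C-H)@ex; v=(C-H)@[-ex[1],ex[0],0]; k=(u<-.01)&(u>-.16)&(np.abs(v)<.085)&(C[:,2]>.065)
        k2=k.copy(); A=np.c_[u,np.ones(len(u))]
        f=np.linalg.lstsq(A[k],C[k,2],rcond=None)[0]
        for _ in range(10): k2=k&(np.abs(A@f-C[:,2])<.006); f=np.linalg.lstsq(A[k2],C[k2,2],rcond=None)[0]
        print(n,d["score"],d["region"].sum(),k2.sum(),k.sum(),"angle",np.degrees(np.arctan(-f[0])),f)
chk("top",N=2)
E
```

```text
34.1 [0.6141 0.0308 0.1948] [-5.5649 -3.0817  7.9299] 0.01027313267897912
scene 0.63 4170 2845 3351 angle 50.283668901859414 [-1.2038  0.0723]
scene 0.8 4211 2848 3369 angle 50.289411679038544 [-1.2041  0.0723]
top 0.46 1094 0 0 angle -0.0 [0. 0.]
top 312 597 tilt deg [0.0824 0.3772] z 0.06437425132366377 top rect [ 426.3 -302. ] [63.6 39.7]
top 316 600 tilt deg [-0.9144 -0.5468] z 0.06450272621081066 top rect [ 426.7 -301.4] [62.8 39.8]
```

View pics/scene9.png

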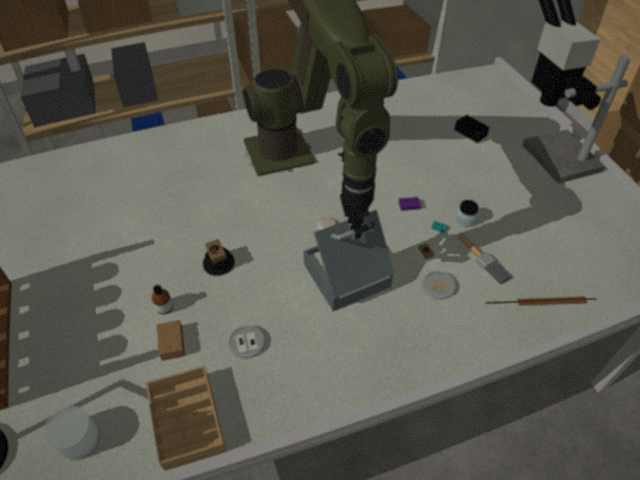

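The scene view shows the lid open and held at (355,235), the slab on the dome at (215,248), and everything else where it was. The fitted lid angle is 50.3° and the slab is level to about 0.5°. I'll hand it in.

Call:
drive_tool([
  {"translation": [0, 0, 0], "rot": [0, 0, 0]},
  {"translation": [0, 0, 0], "rot": [0, 0, 0]},
  {"translation": [0, 0, 0], "rot": [0, 0, 0]},
])

```text
time: 34.8
tcp_pos: [0.614, 0.0308, 0.1948]
ee_rot: [2.068, 2.36, 0.004]
contact_force: [-5.3, -2.3, 8.7]
width: 0.0106
```

```bash
python3 -c "
from cell import *
print(observe()['tcp_pos']); print(job_done())"
```

```text
[0.61404315 0.03081135 0.19481749]
the job is handed in; nothing more can be done
None
```

The slab is balancing on the rest's crown, spiral side up. The light box's lid is open to about 50° and still held by the gripper. I handed the job in at about 35 s of the 54 s allowed.

- **Slab:** The first placement and two corrections left it tilted about 3°, because it stayed slightly tilted in the grip each time I picked it up again. The fourth placement came out level. The last top-camera readings gave tilts within about 1°, with the slab centred to within 1 mm. Just after the slab was released, the wrist camera read slightly more, up to 1.7°.
- **Lid:** The angle fitted from the scene camera's depth is 50.3°, and it agrees with how far the gripper moved. The top camera gave no usable lid angle in that check. The hold was steady at about 10 N.
- **Other objects:** In the last picture, the other objects appear to be where they started. I judged this by eye and did not measure it.

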